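Work a seized seatpost out of a frame tube

TASK

Swing the steel keeper arm aside (at least about 70 degrees) so that it no longer covers the head of the seized seatpost. Then free the post: twist it back and forth, at least 15 degrees either way, while pulling up lightly - a straight pull only lifts the sprung tube with it, and the tube must never rise by as much as 10 mm. Stand the freed post gently upright on its foot in the open space of the parts tray, let go, leave the keeper aside, and do not knock or shift the oil bottle, grease jar, spanner or the bearing cup in the tray.

Things in the scene. Friction and masses are not known exactly. Their poses are not given: they have to be found in the camera images.
- cradle: Dark steel base plate bolted to the bench (does not move), 200 x 110 x 20 mm. Its origin is on the bench surface on the axis of the tube and post; z up; the plate reaches from x = -70 to x = +130 mm and y = -55 to +55 mm in its own frame. A fixed steel column 18 mm thick stands at x = +85 mm, y = 0, up to 134 mm above the bench, and carries the keeper.
- tube (a joint): Upward travel (m) of the short blue frame tube in the cradle, 0 at rest, stop at 0.020. A spring and its own weight hold it down: it begins to lift at about 15 N of pull on it and is 10 mm up at about 19 N. It cannot turn.
- tube_mouth (a point): Centre of the tube's open top, on its axis, 75 mm above the bench at rest. Tube outside diameter 39 mm, bore 30 mm, 45 mm deep. Corrosion (dry friction) grips the post over its first 22 mm of rise: about 35 N for a straight pull, 0.5 N m to turn it either way; while its surface slides round at least twice as fast as it rises, under 15 N of pull is enough.
- post: Aluminium seatpost stub: round shaft 27 mm in diameter and 65 mm long, under a block head 50 mm long (own x) by 30 mm wide (own y) by 35 mm high; 100 mm tall in all, about 0.25 kg. Origin at the centre of the foot, z up to the head. At the start the foot is on the tube's floor 30 mm above the bench, 45 mm below the mouth; head from 95 to 130 mm above the bench, its long axis along the cradle's x.
- keeper (a joint): Angle (rad) of the keeper, a flat steel arm that swings level about the column. 0: it points along the cradle's -x, over the post's head, with a 4 mm gap. Positive: turned counter-clockwise seen from above. Stops at -1.8 and 1.8; it stays where it is left (0.06 N m of friction). The arm is 20 mm wide, 12 mm thick (134 to 146 mm above the bench) and reaches 109 mm from the pivot. It blocks the post until swung aside, either way.
- keeper_peg (a point): Middle of the upright black peg near the end of the keeper, 12 mm in diameter, standing from 146 to 182 mm above the bench, 100 mm from the pivot. This point is 164 mm above the bench. It can be pushed sideways.
- keeper_pivot (a point): Pivot axis of the keeper, at 146 mm above the bench; its round boss is 28 mm in diameter and reaches 154 mm above the bench.
- tray: Grey open parts tray, fixed on the bench, 170 mm (own x) x 210 mm (own y) outside, 30 mm high, walls and floor 5 mm thick. Origin under its centre on the bench.
- cup: Dark steel bearing cup (bystander), 48 mm in diameter, 24 mm high, standing somewhere in the tray. Origin at the centre of its underside.
- oiler: White oil bottle (bystander), 52 mm in diameter, 175 mm tall, standing on the bench. Origin at the centre of its underside.
- grease: Amber grease jar (bystander), 64 mm in diameter, 70 mm tall, standing on the bench. Origin at the centre of its underside.
- spanner: Steel spanner (bystander), 160 mm long, lying flat on the bench along its own x.
Not all that is in view belongs to the job. Leave any green or turquoise look-alike of the post alone.

How it is judged:
On the way, in this order (a step that is already met when the one before it is completed fails the run):
1. the keeper is swung at least 1.0 rad aside, either way ((value of joint keeper above 1 rad or value of joint keeper below -1 rad)), for 0.1 s.
2. the post is turned at least 0.2 rad in the tube, either way, with its foot still in the tube (angle between the x axis of post and the x axis of cradle, either way round above 0.2 rad and z of post in the frame of cradle below 0.07 m), for 0.04 s.
3. the post is turned back to within 0.1 rad of its first heading, or through it, its foot still in the tube (angle between the x axis of post and the x axis of cradle, either way round below 0.1 rad and z of post in the frame of cradle below 0.07 m), for 0.02 s.
4. the post's foot is clear above the tube's mouth (z of post in the frame of cradle above 0.08 m), for 0.1 s.
At the end, for the whole second after the job is handed in: The post stands upright (within 0.1 rad) and still on the tray's floor (foot within 5 mm of it) inside the tray's walls, let go; the tube is back down (under 3 mm), the keeper is still at least 0.8 rad aside, and the bottle, jar, spanner and bearing cup are within 20 mm of where they started (x of post in the frame of tray between -0.072 and 0.072 m and y of post in the frame of tray between -0.092 and 0.092 m and z of post in the frame of tray between 0.002 and 0.01 m and angle between post's own z axis and vertical below 0.1 rad and linear speed of post below 0.02 m/s and value of joint tube below 0.003 m and (value of joint keeper above 0.8 rad or value of joint keeper below -0.8 rad) and distance of each of oiler, grease, spanner, cup from where it was at the start of the episode below 0.02 m); the robot touches nothing.
It fails at once if the tube is dragged up by 10 mm or more (value of joint tube above 0.01 m).
It fails at once if the post is dropped into the tray (faster than 0.5 m/s within 25 mm of the tray's floor) ((x of post in the frame of tray between -0.072 and 0.072 m and y of post in the frame of tray between -0.092 and 0.092 m) and z of post in the frame of tray below 0.03 m and linear speed of post above 0.5 m/s).
It fails at once if a bystander (oil bottle, grease jar, spanner, bearing cup) is shifted by more than 20 mm (distance of any of oiler, grease, spanner, cup from where it was at the start of the episode above 0.02 m).
It fails at once if the oil bottle or the grease jar is tipped (angle between any of oiler, grease's own z axis and vertical above 0.4 rad).
It also fails if it takes over 72 s, if anything falls off the work surface, if the arm or the gripper's body presses on something with over 40 N, if the wrist force passes 120 N, or if a joint passes its speed limit or range.

ROBOT

A 7-joint arm with a two-finger parallel gripper is mounted at the origin on the work surface. World frame = base frame: x ahead of the robot, y to its left, z up, the work surface at z = 0. Lengths are in m, angles in rad, forces in N, time in s.
With the tool pointing down it reaches from about 0.4 to 0.85 m from the base axis. Payload 4.5 kg.
Tool frame: the origin (TCP) lies on the centre line of the jaws, within the pads' length; the fingertips stand 11 mm ahead of it and the grasp point (between the pads) lies 8 mm behind it; z points along the fingers, y is the line along which they close (so a half turn about z gives the same grasp; the last joint's range is limited). The gripper opens to 88 mm and grips with 3 to 60 N. Pads are 18 mm wide; open, the fingers measure 123 mm over their backs; the gripper's body (75 mm by 187 mm) begins 45 mm behind the grasp point.
Start: joints at [-1.211, 0.689, -0.195, 1.565, 0.157, 0.902, -0.215], TCP at [0.2, 0.592, 0.25] pointing down, gripper open.
Joint ranges: [-3.01, 3.01], [-0.46, 2.08], [-1.47, 1.51], [0.13, 2.56], [-1, 4.14], [0.04, 2.09], [-2.66, 2.66]. Speed limits (rad/s): [2.57, 2.57, 3.14, 3.14, 3.14, 3.14, 3.14].

INTERFACE

Orientations are given as a unit quaternion [x, y, z, w].
In Python, from plant import * gives the robot as it stands. The module is installed in compiled form; this text tells all that it offers.
- The arm moves only by the tool send_rows, never from a script. Its argument "motion" is a list of rows, each an object of numbers: "x", "y", "z": the shift along the tool's x, y, z in cm; "rx", "ry", "rz": the turn, a rotation vector about the tool's x, y, z in rad; "jaw": the finger opening in cm, from 0 to 8.81. In form: [{"x": .., "y": .., "z": .., "rx": .., "ry": .., "rz": .., "jaw": ..}, ...]. A call has exactly 5 rows; each row shifts and turns the commanded pose from where the row before left it, along the tool's axes as they then stand; what a row does not reach is not made up. A row lasts 1/10 s, in which the tool goes at most 50 mm and 8.59 degrees, less where a joint would pass 70% of its speed; a pose out of reach is approached as far as the arm can. A call is refused whole if a number of a shift passes 5 or a number of a turn 0.15, either way. A call with a gripper value outside its range is refused whole. The fingers move at their own pace and stop on an object; "grip_force" is the grip in N (left out, the last holds). Time passes only in rows, so rows that do not move let the fingers close, or fill a call up. It gives the time, the measured TCP pose, the force, the opening and the grip force at its end, in the units of the state.
- get_state(): the state, without advancing time (a new reading comes with each control period).
- snapshot(name): name is "scene" or "top" or "wrist"; returns a dict with "img" (420x560x3 uint8, red, green, blue), "vertical_fov" (degrees; the focal length in pixels is half the picture's height over the tangent of half this angle, whatever the lens; pixels are square), "cx", "cy" (the principal point, pixels), "D" ([k1, k2, p1, p2, k3] as OpenCV has them; the pictures are not rectified), "extrinsics" (4x4, takes a point from camera to world coordinates). Camera axes: x right, y up, looking along -z (the intrinsics and any distortion apply to the point x, -y, -z); pixel columns grow to the right and rows downward; lengths in m; the calibration is good to about 2 mm. A picture is of the moment at which its call begins. There is no depth.
- finish_job(): hands the job in; it is judged then, once.
The state is a dict: "clock": time; "q": joint angles; "qd": joint speeds; "joint_torque": joint torques, N m; "tool_pos": TCP position; "eef_rot": TCP orientation; "contact_force": force on the tool from outside, world axes, zero at the start; "moment": the same for the moment, N m; "opening": opening from 0.0 (shut) to 1.0 (fully open); "finger_force": force on a finger pad.
Only numpy, scipy, OpenCV 4.12 (cv2) and the standard library are available. Lean on these libraries where they do the work, as an engineer would, in place of code of your own. Each camera call takes 0.05 s, during which the arm holds its last target. There are 200 camera calls.

## Working session

There is one attempt and no reset: what is moved stays moved. The work goes in short steps, Python scripts to look and compute and a tool call to move; the robot and the scene stay as the last step left them, time stands still between calls to the robot, and variables do not carry over. Pictures are saved under pics/ and viewed, at most 13 in all, crops included, and the job is handed in when it is done.

Besides the shell and the picture viewer there is one more tool, called after "Call:" by a JSON object that holds its "fn" and its "kwargs", one argument or row to a line. send_rows: Moves the arm, as the interface text tells. Its arguments: {"type":"object","properties":{"motion":{"type":"array"},"grip_force":{"type":"number"}},"required":["motion"]}

```bash
mkdir -p pics; cat > h.py <<'E'
from plant import *
import numpy as np, cv2, pickle
def snap(n,f):
    s=snapshot(n); pickle.dump(s,open(f'pics/{f}.pkl','wb')); cv2.imwrite(f'pics/{f}.png',s['img'][:,:,::-1]); return s
def load(f): return pickle.load(open(f'pics/{f}.pkl','rb'))
def K(s):
    f=s['img'].shape[0]/2/np.tan(np.radians(s['vertical_fov'])/2)
    return np.array([[f,0,s['cx']],[0,f,s['cy']],[0,0,1.]])
def ray(s,p):
    u=cv2.undistortPoints(np.array([[p]],float),K(s),np.array(s['D'],float)).ravel()
    E=np.array(s['extrinsics']); return E[:3,3],E[:3,:3]@np.array([u[0],-u[1],-1])
def atz(s,p,z):
    o,d=ray(s,p); return o+d*(z-o[2])/d[2]
def proj(s,P):
    E=np.array(s['extrinsics']); c=(np.atleast_2d(P)-E[:3,3])@E[:3,:3]*[1,-1,-1]
    return cv2.projectPoints(c,np.zeros(3),np.zeros(3),K(s),np.array(s['D'],float))[0].reshape(-1,2)
E
python3 - <<'E'
from h import *
a=snap('scene','s0');b=snap('top','t0')
cv2.imwrite('pics/t0b.png',cv2.resize(b['img'][:,:,::-1],(800,600)))
print({k:v for k,v in get_state().items()})
E
```

```text
{'clock': 0.1, 'q': array([-1.21118626,  0.68985958, -0.19451405,  1.56624078,  0.15730807,
        0.90249859, -0.21510671]), 'qd': array([-0.00151885, -0.00198078, -0.00126961,  0.00030611, -0.00058957,
        0.00029387,  0.00142244]), 'joint_torque': array([-3.81449019e-03, -5.28499925e+01, -1.27098933e+00, -1.53837508e+01,
       -5.23366977e-02,  2.02770680e-03,  5.64228617e-05]), 'tool_pos': array([0.19991792, 0.59158608, 0.24901516]), 'eef_rot': array([ 1.62150855e-01,  9.86765650e-01, -8.05009138e-04, -6.52693604e-05]), 'contact_force': array([0.51549883, 1.02801412, 0.30641335]), 'moment': array([0.03395743, 0.00682261, 0.00711589]), 'finger_force': 0.0, 'opening': 1.0002701916522698}
```

View pics/s0.png

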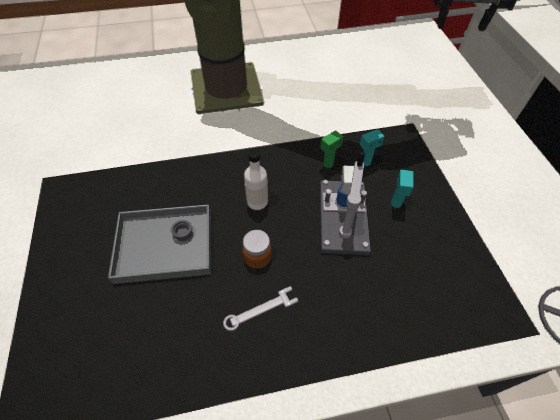

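View pics/t0b.png

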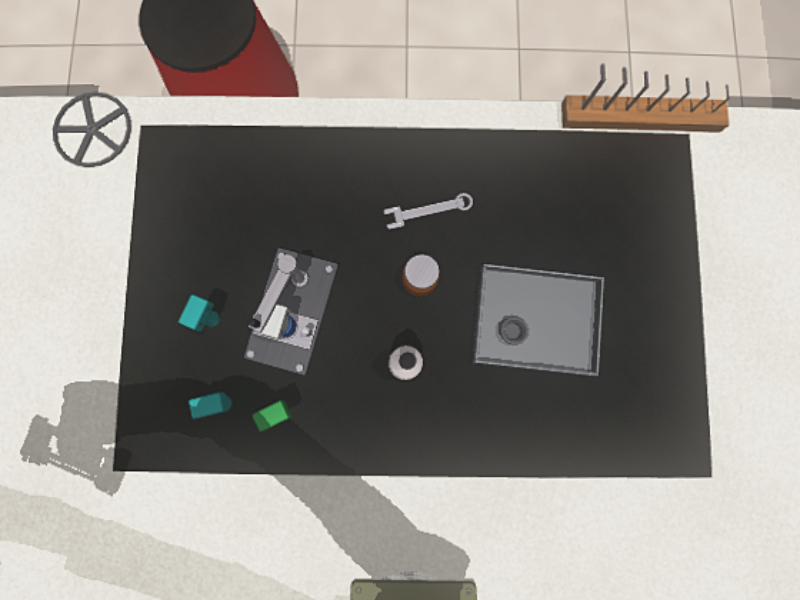

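The scene view shows the cradle and keeper at about (345,215), the tray at (160,243), and the bottle, jar and spanner between them. There are three look-alikes: green (330,148), turquoise (372,147) and turquoise (403,188). The real post is the pale grey block under the keeper in the cradle, at about (280,322) in the enlarged top view. It is the only one standing in a blue tube. I'll confirm that in a crop.

```bash
python3 - <<'E'
from h import *
s=load('t0'); t=s['img'][:,:,::-1]
print(s['extrinsics'],s['vertical_fov'],s['D'],s['cx'],s['cy'])
c1=cv2.resize(t[165:275,160:250],None,fx=5.4,fy=5.4,interpolation=cv2.INTER_CUBIC) 
cv2.imwrite('pics/c1.png',c1)
k=.7
for n,p,z in [('oiler',(407,360),.175),('grease',(421,271),.07),('cup',(512,330),.029),('pivot',(287,262),.154),('pegtop',(254,323),.182),('gre',(268,415),.1),('tq1',(207,405),.1),('tq2',(194,311),.1)]+[('tray',p,.03) for p in [(484,265),(604,277),(598,376),(474,363)]]+[('crad',p,.02) for p in [(280,249),(338,264),(306,374),(246,359)]]+[('span',p,.0) for p in [(390,217),(465,201)]]: print(n,atz(s,(p[0]*k,p[1]*k),z).round(3))
E
```

```text
[[ 0.01391602  0.98960511 -0.14313655  0.42720876]
 [-0.99987131  0.01491499  0.00590855  0.0476618 ]
 [ 0.00798201  0.14303591  0.98968531  0.97757701]
 [ 0.          0.          0.          1.        ]] 55.92127409531889 [-0.04424458  0.          0.          0.          0.        ] 273.3747590287622 209.41645704114293
oiler [0.457 0.018 0.175]
grease [ 0.606 -0.007  0.07 ]
cup [ 0.515 -0.164  0.029]
pivot [0.6   0.197 0.154]
pegtop [0.505 0.236 0.182]
gre [0.373 0.227 0.1  ]
tq1 [0.386 0.322 0.1  ]
tq2 [0.531 0.35  0.1  ]
tray [ 0.626 -0.117  0.03 ]
tray [ 0.608 -0.325  0.03 ]
tray [ 0.439 -0.308  0.03 ]
tray [ 0.459 -0.099  0.03 ]
crad [0.651 0.235 0.02 ]
crad [0.626 0.134 0.02 ]
crad [0.436 0.182 0.02 ]
crad [0.46  0.285 0.02 ]
span [0.717 0.045 0.   ]
span [ 0.749 -0.09   0.   ]
```

View pics/c1.png

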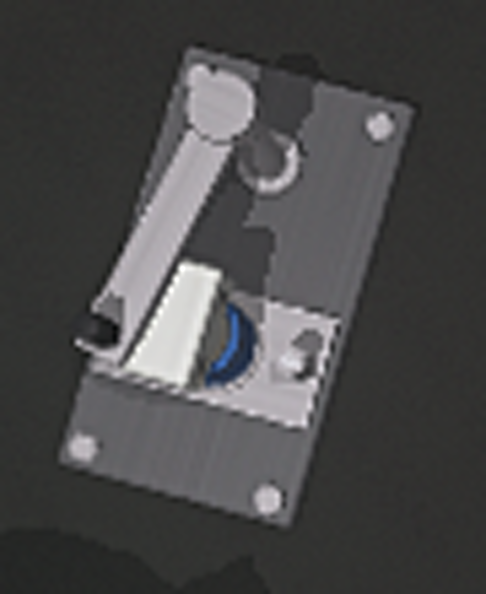

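The crop confirms it. The keeper is the arm from the boss (218,105) to the black peg (98,325), and it partly covers the pale post head at (180,325). The head sits over the blue tube at (235,345), and none of the coloured look-alikes are in the tube. From the pixels:
- **Cradle:** axis at about (0.514, 0.2165), x axis at −14.4°.
- **Keeper:** at about −0.13 rad.

I'll push the peg toward +y with the fingers closed.

Call:
{"fn": "send_rows", "kwargs": {
  "motion": [
    {"x": -2.7,"y": -1.9,"jaw": 0},
    {"x": -2.7,"y": -1.9,"jaw": 0},
    {"x": -2.7,"y": -1.9,"jaw": 0},
    {"x": -2.7,"y": -1.9,"jaw": 0},
    {"x": -2.7,"y": -1.9,"jaw": 0}
  ]
}}

```text
schema error: expected keys x, y, z, rx, ry, rz, jaw
```

Call:
{"fn": "send_rows", "kwargs": {
  "motion": [
    {"x": -2.7,"y": -1.9,"jaw": 0},
    {"x": -2.7,"y": -1.9,"jaw": 0},
    {"x": -2.7,"y": -1.9,"jaw": 0},
    {"x": -2.7,"y": -1.9,"jaw": 0},
    {"x": -2.7,"y": -1.9,"jaw": 0}
  ]
}}

```text
schema error: expected keys x, y, z, rx, ry, rz, jaw
```

```bash
cat >> h.py <<'E'
from scipy.spatial.transform import Rotation as Ro
def to(p,yang=None):
    s=get_state(); R=Ro.from_quat(s['eef_rot']).as_matrix()
    print('clk',s['clock'],'pos',s['tool_pos'].round(4),'F',s['contact_force'].round(1),'M',s['moment'].round(2),'open',round(s['opening'],3),'tilt',R[:,2].round(3),'q7',s['q'][6].round(2))
    a=np.degrees(np.arctan2(R[1,1],R[0,1])); print('tool y ang',a.round(2))
    if p is not None: print('cm',(R.T@(np.array(p)-s['tool_pos'])*100).round(2))
    if yang is not None: print('rz',-np.radians((yang-a+90)%180-90).round(3))
E
python3 - <<'E'
from h import *
to((.49,.195,.25),75.6)
s=snap('wrist','w0')
print(np.array(s['extrinsics']).round(3))
E
```

```text
clk 0.1 pos [0.1999 0.5916 0.249 ] F [0.5 1.  0.3] M [0.03 0.01 0.01] open 1.0 tilt [-0.    -0.002 -1.   ] q7 -0.22
tool y ang 71.34
cm [-40.17 -28.29  -0.05]
rz -0.074
[[ 0.32  -0.906 -0.277  0.13 ]
 [ 0.947  0.305  0.095  0.615]
 [-0.002 -0.293  0.956  0.385]
 [ 0.     0.     0.     1.   ]]
```

View pics/w0.png

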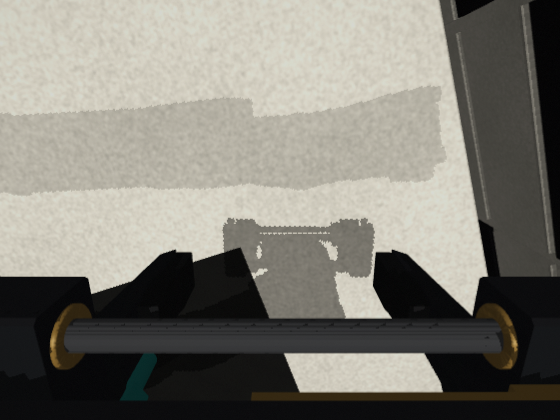

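The moves were refused because every key has to be present, so the arm hasn't moved. The wrist picture shows only the bare bench and the open fingers.

Call:
{"fn": "send_rows", "kwargs": {
  "motion": [
    {"x": -2.7,"y": -1.9,"z": 0,"rx": 0,"ry": 0,"rz": 0,"jaw": 0},
    {"x": -2.7,"y": -1.9,"z": 0,"rx": 0,"ry": 0,"rz": 0,"jaw": 0},
    {"x": -2.7,"y": -1.9,"z": 0,"rx": 0,"ry": 0,"rz": 0,"jaw": 0},
    {"x": -2.7,"y": -1.9,"z": 0,"rx": 0,"ry": 0,"rz": 0,"jaw": 0},
    {"x": -2.7,"y": -1.9,"z": 0,"rx": 0,"ry": 0,"rz": 0,"jaw": 0}
  ]
}}

```text
clock: 0.65
tool_pos: [0.2981, 0.4576, 0.2495]
eef_rot: [0.162, 0.987, -0.0, -0.0]
contact_force: [0.3, -0.7, -0.3]
opening: 0.573
finger_force: 0.0
```

Call:
{"fn": "send_rows", "kwargs": {
  "motion": [
    {"x": -2.7,"y": -1.9,"z": 0,"rx": 0,"ry": 0,"rz": 0,"jaw": 0},
    {"x": -2.7,"y": -1.9,"z": 0,"rx": 0,"ry": 0,"rz": 0,"jaw": 0},
    {"x": -2.7,"y": -1.9,"z": 0,"rx": 0,"ry": 0,"rz": 0,"jaw": 0},
    {"x": -2.7,"y": -1.9,"z": 0,"rx": 0,"ry": 0,"rz": 0,"jaw": 0},
    {"x": -2.7,"y": -1.9,"z": 0,"rx": 0,"ry": 0,"rz": 0,"jaw": 0}
  ]
}}

```text
clock: 1.15
tool_pos: [0.3956, 0.3245, 0.2496]
eef_rot: [0.162, 0.987, -0.0, -0.0]
contact_force: [-0.3, 0.6, 0.4]
opening: 0.12
finger_force: 0.0
```

Call:
{"fn": "send_rows", "kwargs": {
  "motion": [
    {"x": -2.7,"y": -1.9,"z": 0,"rx": 0,"ry": 0,"rz": -0.04,"jaw": 0},
    {"x": -2.7,"y": -1.9,"z": 0,"rx": 0,"ry": 0,"rz": -0.035,"jaw": 0},
    {"x": -2.5,"y": -1.9,"z": 0,"rx": 0,"ry": 0,"rz": 0,"jaw": 0},
    {"x": -2.5,"y": -1.9,"z": 0,"rx": 0,"ry": 0,"rz": 0,"jaw": 0},
    {"x": -2,"y": -1.5,"z": 0,"rx": 0,"ry": 0,"rz": 0,"jaw": 0}
  ]
}}

```text
clock: 1.65
tool_pos: [0.4907, 0.2024, 0.2495]
eef_rot: [0.126, 0.992, -0.0, -0.0]
contact_force: [-0.3, 0.1, -0.1]
opening: 0.004
finger_force: 0.0
```

```bash
python3 - <<'E'
from h import *
to((.49,.195,.167),75.6)
s=snap('wrist','w1')
C=np.array([.514,.2165,0]);a=np.radians(-14.4);X=np.array([np.cos(a),np.sin(a),0]);Y=np.array([-X[1],X[0],0])
print(proj(s,[(.505,.236,.182),(.6,.197,.154)]+[C+.025*i*X+.015*j*Y+[0,0,.13] for i,j in ((-1,-1),(-1,1),(1,1),(1,-1))]).round(0))
E
```

```text
clk 1.65 pos [0.4907 0.2024 0.2495] F [-0.3  0.1 -0.1] M [-0.01 -0.02  0.02] open 0.004 tilt [-0.    -0.001 -1.   ] q7 0.62
tool y ang 75.53
cm [-0.11 -0.73  8.25]
rz -0.001
[[340. 233.]
 [311. 336.]
 [290. 196.]
 [328. 196.]
 [325. 253.]
 [290. 253.]]
```

View pics/w1.png

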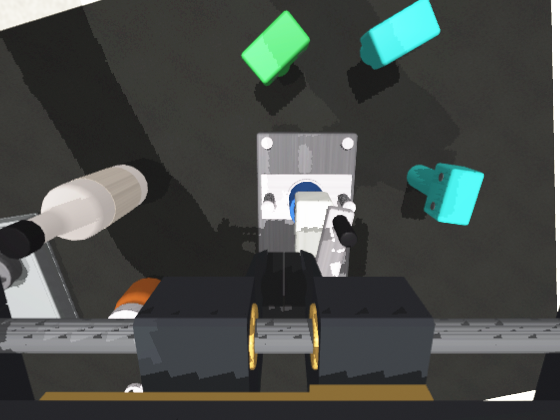

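The keeper with its black peg (top at about (347,238)) covers the right edge of the pale head, whose top spans x 297–328 and y 192–250. That is within about 3 mm of my projection. Next I'll go down beside the peg and push it round the pivot, turning the tool with it.

Call:
{"fn": "send_rows", "kwargs": {
  "motion": [
    {"x": -0.1,"y": -0.7,"z": 2,"rx": 0,"ry": 0,"rz": 0.1,"jaw": 0},
    {"x": 0,"y": 0,"z": 2,"rx": 0,"ry": 0,"rz": 0.06,"jaw": 0},
    {"x": 0,"y": 0,"z": 2,"rx": 0,"ry": 0,"rz": 0,"jaw": 0},
    {"x": 0,"y": 0,"z": 1.5,"rx": 0,"ry": 0,"rz": 0,"jaw": 0},
    {"x": 0,"y": 0,"z": 0.7,"rx": 0,"ry": 0,"rz": 0,"jaw": 0}
  ]
}}

```text
clock: 2.2
tool_pos: [0.488, 0.1975, 0.1663]
eef_rot: [0.204, 0.979, -0.001, -0.001]
contact_force: [-0.6, 0.9, 0.6]
opening: 0.002
finger_force: 0.0
```

Call:
{"fn": "send_rows", "kwargs": {
  "motion": [
    {"x": 0,"y": 0.7,"z": 0,"rx": 0,"ry": 0,"rz": 0,"jaw": 0},
    {"x": 0,"y": 0.7,"z": 0,"rx": 0,"ry": 0,"rz": 0,"jaw": 0},
    {"x": 0,"y": 0.7,"z": 0,"rx": 0,"ry": 0,"rz": 0,"jaw": 0},
    {"x": 0,"y": 0.5,"z": 0,"rx": 0,"ry": 0,"rz": 0,"jaw": 0},
    {"x": 0,"y": 0,"z": 0,"rx": 0,"ry": 0,"rz": 0,"jaw": 0}
  ]
}}

```text
clock: 2.7
tool_pos: [0.4999, 0.2227, 0.1682]
eef_rot: [0.203, 0.979, 0.001, 0.001]
contact_force: [0.5, -0.3, -0.1]
opening: 0.006
finger_force: 0.0
```

```bash
python3 - <<'E'
from h import *
to(None)
E
```

```text
clk 2.7 pos [0.4999 0.2227 0.1682] F [ 0.5 -0.3 -0.1] M [0.03 0.01 0.  ] open 0.006 tilt [ 0.001  0.001 -1.   ] q7 0.44
tool y ang 66.52
```

Call:
{"fn": "send_rows", "kwargs": {
  "motion": [
    {"x": 0.25,"y": 1.52,"z": 0,"rx": 0,"ry": 0,"rz": 0.14,"jaw": 0},
    {"x": 0.25,"y": 1.52,"z": 0,"rx": 0,"ry": 0,"rz": 0.14,"jaw": 0},
    {"x": 0.25,"y": 1.52,"z": 0,"rx": 0,"ry": 0,"rz": 0.14,"jaw": 0},
    {"x": 0.25,"y": 1.52,"z": 0,"rx": 0,"ry": 0,"rz": 0.14,"jaw": 0},
    {"x": 0.25,"y": 1.52,"z": 0,"rx": 0,"ry": 0,"rz": 0.14,"jaw": 0}
  ]
}}

```text
clock: 3.2
tool_pos: [0.537, 0.2866, 0.1678]
eef_rot: [0.53, 0.848, -0.001, -0.0]
contact_force: [-0.9, -1.0, 0.6]
opening: 0.005
finger_force: 0.5
```

```bash
python3 - <<'E'
from h import *
to(None)
s=get_state(); R=Ro.from_quat(s['eef_rot']).as_matrix(); print('pivot in tool cm',R.T@(np.array([.598,.196,.167])-s['tool_pos'])*100)
E
```

```text
clk 3.2 pos [0.537  0.2866 0.1678] F [-0.9 -1.   0.6] M [-0.19  0.13 -0.06] open 0.005 tilt [-0.001 -0.001 -1.   ] q7 -0.09
tool y ang 26.04
pivot in tool cm [-10.82012119   1.50177755   0.08116868]
```

Call:
{"fn": "send_rows", "kwargs": {
  "motion": [
    {"x": 0.0,"y": 1.52,"z": 0,"rx": 0,"ry": 0,"rz": 0.14,"jaw": 0},
    {"x": 0.0,"y": 1.52,"z": 0,"rx": 0,"ry": 0,"rz": 0.14,"jaw": 0},
    {"x": 0.1,"y": 1.52,"z": 0,"rx": 0,"ry": 0,"rz": 0.14,"jaw": 0},
    {"x": 0.1,"y": 1.52,"z": 0,"rx": 0,"ry": 0,"rz": 0.14,"jaw": 0},
    {"x": 0.2,"y": 1.52,"z": 0,"rx": 0,"ry": 0,"rz": 0.14,"jaw": 0}
  ]
}}

```text
clock: 3.7
tool_pos: [0.6103, 0.3043, 0.1677]
eef_rot: [0.788, 0.615, -0.001, -0.001]
contact_force: [-1.6, -0.5, 0.0]
opening: 0.002
finger_force: 0.5
```

```bash
python3 - <<'E'
from h import *
to(None)
s=get_state(); R=Ro.from_quat(s['eef_rot']).as_matrix(); print('pivot in tool cm',R.T@(np.array([.598,.196,.167])-s['tool_pos'])*100)
t=snap('top','t1')['img'][:,:,::-1]
cv2.imwrite('pics/c2.png',cv2.resize(t[125:275,130:270],None,fx=4,fy=4,interpolation=cv2.INTER_CUBIC))
E
```

```text
clk 3.7 pos [0.6103 0.3043 0.1677] F [-1.6 -0.5  0. ] M [-0.13  0.33 -0.04] open 0.002 tilt [-0.002  0.    -1.   ] q7 -0.58
tool y ang -14.04
pivot in tool cm [-10.80602236   1.43860482   0.06727366]
```

View pics/c2.png

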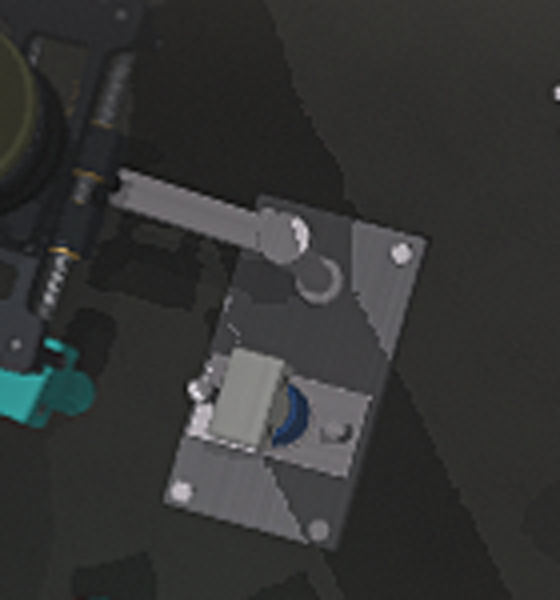

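The keeper now stands perpendicular to the cradle, from boss (285,235) to tip (118,188), so at about −1.57 rad. The post head is uncovered, with its centre at about (246,398). I'll back off, rise, and turn to line up over the post.

Call:
{"fn": "send_rows", "kwargs": {
  "motion": [
    {"x": 0,"y": -1.5,"z": 0,"rx": 0,"ry": 0,"rz": 0,"jaw": 0},
    {"x": 0,"y": -1.5,"z": -1,"rx": 0,"ry": 0,"rz": -0.14,"jaw": 0},
    {"x": 0,"y": -1,"z": -3,"rx": 0,"ry": 0,"rz": -0.14,"jaw": 0},
    {"x": 0,"y": 0,"z": -3,"rx": 0,"ry": 0,"rz": -0.14,"jaw": 3},
    {"x": 0,"y": 0,"z": -1.5,"rx": 0,"ry": 0,"rz": -0.14,"jaw": 8.8}
  ]
}}

```text
clock: 4.25
tool_pos: [0.5718, 0.3125, 0.2557]
eef_rot: [0.582, 0.813, 0.002, 0.001]
contact_force: [0.6, -0.4, 0.7]
opening: 0.16
finger_force: 0.0
```

Call:
{"fn": "send_rows", "kwargs": {
  "motion": [
    {"x": 0,"y": 0,"z": 0,"rx": 0,"ry": 0,"rz": -0.14,"jaw": 8.8},
    {"x": 0,"y": 0,"z": 0,"rx": 0,"ry": 0,"rz": -0.14,"jaw": 8.8},
    {"x": 0,"y": 0,"z": 0,"rx": 0,"ry": 0,"rz": -0.14,"jaw": 8.8},
    {"x": 0,"y": 0,"z": 0,"rx": 0,"ry": 0,"rz": -0.14,"jaw": 8.8},
    {"x": 0,"y": 0,"z": 0,"rx": 0,"ry": 0,"rz": -0.14,"jaw": 8.8}
  ]
}}

```text
clock: 4.75
tool_pos: [0.5711, 0.3117, 0.2529]
eef_rot: [0.268, 0.963, -0.0, 0.0]
contact_force: [0.4, -0.3, 0.2]
opening: 0.612
finger_force: 0.0
```

```bash
python3 - <<'E'
from h import *
t=load('t1')
P=[atz(t,(130+u/4,125+v/4),.13) for u,v in ((235,348),(285,360),(255,450),(207,435))]
print(np.round(P,4), np.mean(P,0).round(4))
to((.514,.2165,.25),75.6)
E
```

```text
[[0.5414 0.2256 0.13  ]
 [0.5353 0.1982 0.13  ]
 [0.4864 0.2124 0.13  ]
 [0.494  0.2386 0.13  ]] [0.5143 0.2187 0.13  ]
clk 4.75 pos [0.5711 0.3117 0.2529] F [ 0.4 -0.3  0.2] M [-0.06  0.02 -0.04] open 0.612 tilt [ 0. -0. -1.] q7 0.37
tool y ang 58.92
cm [ -0.02 -11.1    0.29]
rz -0.291
```

Call:
{"fn": "send_rows", "kwargs": {
  "motion": [
    {"x": 0,"y": -2.7,"z": 0,"rx": 0,"ry": 0,"rz": 0,"jaw": 8.8},
    {"x": 0,"y": -2.7,"z": 0,"rx": 0,"ry": 0,"rz": 0,"jaw": 8.8},
    {"x": 0,"y": -2.7,"z": 0,"rx": 0,"ry": 0,"rz": 0,"jaw": 8.8},
    {"x": 0,"y": -2.9,"z": 0,"rx": 0,"ry": 0,"rz": -0.14,"jaw": 8.8},
    {"x": 0,"y": 0,"z": 2,"rx": 0,"ry": 0,"rz": -0.15,"jaw": 8.8}
  ]
}}

```text
clock: 5.25
tool_pos: [0.5134, 0.2145, 0.2348]
eef_rot: [0.127, 0.992, -0.001, 0.002]
contact_force: [1.0, -0.4, 0.4]
opening: 0.997
finger_force: 0.0
```

Call:
{"fn": "send_rows", "kwargs": {
  "motion": [
    {"x": 0,"y": 0,"z": 2,"rx": 0,"ry": 0,"rz": 0,"jaw": 8.8},
    {"x": 0,"y": 0,"z": 2,"rx": 0,"ry": 0,"rz": 0,"jaw": 8.8},
    {"x": 0,"y": 0,"z": 1,"rx": 0,"ry": 0,"rz": 0,"jaw": 8.8},
    {"x": 0,"y": 0,"z": 0,"rx": 0,"ry": 0,"rz": 0,"jaw": 8.8},
    {"x": 0,"y": 0,"z": 0,"rx": 0,"ry": 0,"rz": 0,"jaw": 8.8}
  ]
}}

```text
clock: 5.75
tool_pos: [0.5142, 0.2185, 0.1832]
eef_rot: [0.13, 0.992, 0.0, 0.0]
contact_force: [0.0, 0.4, -0.1]
opening: 0.997
finger_force: 0.0
```

```bash
python3 - <<'E'
from h import *
to((.514,.2175,.109),75.6)
s=snap('wrist','w2')
C=np.array([.514,.2175,0]);a=np.radians(-14.4);X=np.array([np.cos(a),np.sin(a),0]);Y=np.array([-X[1],X[0],0])
print(proj(s,[C+.025*i*X+.015*j*Y+[0,0,.13] for i,j in ((-1,-1),(-1,1),(1,1),(1,-1))]).round(0))
E
```

```text
clk 5.75 pos [0.5142 0.2185 0.1832] F [ 0.   0.4 -0.1] M [ 0.03 -0.04 -0.04] open 0.997 tilt [ 0.001  0.    -1.   ] q7 0.63
tool y ang 75.11
cm [-0.   -0.11  7.42]
rz -0.008
[[257. 194.]
 [308. 194.]
 [307. 270.]
 [260. 270.]]
```

View pics/w2.png

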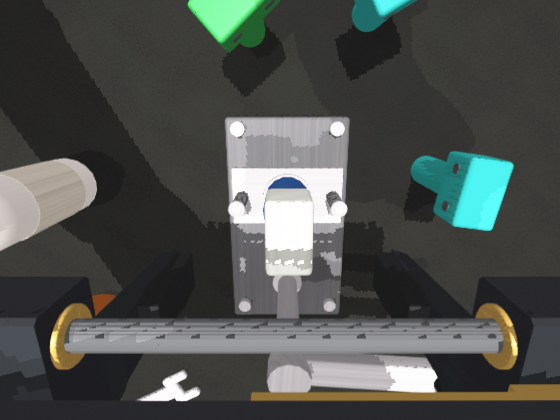

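The head is clear of the keeper and sits between the fingers. Its top spans x 265–313, about 6 px (≈3 mm) to the right of my projection. I'll shift slightly, go down, then close.

Call:
{"fn": "send_rows", "kwargs": {
  "motion": [
    {"x": 0,"y": 0.15,"z": 2,"rx": 0,"ry": 0,"rz": -0.008,"jaw": 8.8},
    {"x": 0,"y": 0,"z": 2,"rx": 0,"ry": 0,"rz": 0,"jaw": 8.8},
    {"x": 0,"y": 0,"z": 2,"rx": 0,"ry": 0,"rz": 0,"jaw": 8.8},
    {"x": 0,"y": 0,"z": 1.2,"rx": 0,"ry": 0,"rz": 0,"jaw": 8.8},
    {"x": 0,"y": 0,"z": 0.2,"rx": 0,"ry": 0,"rz": 0,"jaw": 8.8}
  ]
}}

```text
clock: 6.3
tool_pos: [0.5141, 0.2197, 0.1081]
eef_rot: [0.126, 0.992, -0.0, -0.0]
contact_force: [0.1, 0.5, 0.3]
opening: 1.0
finger_force: 0.0
```

Call:
{"fn": "send_rows", "kwargs": {
  "grip_force": 5,
  "motion": [
    {"x": 0,"y": 0,"z": 0,"rx": 0,"ry": 0,"rz": 0,"jaw": 4},
    {"x": 0,"y": 0,"z": 0,"rx": 0,"ry": 0,"rz": 0,"jaw": 2.5},
    {"x": 0,"y": 0,"z": 0,"rx": 0,"ry": 0,"rz": 0,"jaw": 2.5},
    {"x": 0,"y": 0,"z": 0,"rx": 0,"ry": 0,"rz": 0,"jaw": 2.5},
    {"x": 0,"y": 0,"z": 0,"rx": 0,"ry": 0,"rz": 0,"jaw": 2.5}
  ]
}}

```text
clock: 6.8
tool_pos: [0.5146, 0.2198, 0.1091]
eef_rot: [0.126, 0.992, 0.0, 0.0]
contact_force: [-0.8, 0.3, 0.1]
opening: 0.565
finger_force: 0.0
```

Call:
{"fn": "send_rows", "kwargs": {
  "grip_force": 5,
  "motion": [
    {"x": 0,"y": 0,"z": 0,"rx": 0,"ry": 0,"rz": 0,"jaw": 2.5},
    {"x": 0,"y": 0,"z": 0,"rx": 0,"ry": 0,"rz": 0,"jaw": 2.5},
    {"x": 0,"y": 0,"z": 0,"rx": 0,"ry": 0,"rz": 0,"jaw": 2.5},
    {"x": 0,"y": 0,"z": 0,"rx": 0,"ry": 0,"rz": 0,"jaw": 2.5},
    {"x": 0,"y": 0,"z": 0,"rx": 0,"ry": 0,"rz": 0,"jaw": 2.5}
  ]
}}

```text
clock: 7.3
tool_pos: [0.5149, 0.2213, 0.1089]
eef_rot: [0.126, 0.992, 0.001, 0.001]
contact_force: [1.4, 4.7, -0.8]
opening: 0.342
finger_force: 5.0
```

```bash
python3 - <<'E'
from h import *
to((.514,.2175,.109),75.6)
E
```

```text
clk 7.3 pos [0.5149 0.2213 0.1089] F [ 1.4  4.7 -0.8] M [ 1.   -0.17 -0.05] open 0.342 tilt [ 0.001  0.002 -1.   ] q7 0.6
tool y ang 75.56
cm [-0.01 -0.39 -0.01]
rz -0.001
```

Call:
{"fn": "send_rows", "kwargs": {
  "grip_force": 60,
  "motion": [
    {"x": 0,"y": 0.15,"z": 0,"rx": 0,"ry": 0,"rz": 0,"jaw": 2.5},
    {"x": 0,"y": 0,"z": 0,"rx": 0,"ry": 0,"rz": 0,"jaw": 2},
    {"x": 0,"y": 0,"z": 0,"rx": 0,"ry": 0,"rz": 0,"jaw": 2},
    {"x": 0,"y": 0,"z": 0,"rx": 0,"ry": 0,"rz": 0,"jaw": 2},
    {"x": 0,"y": 0,"z": 0,"rx": 0,"ry": 0,"rz": 0,"jaw": 2}
  ]
}}

```text
clock: 7.8
tool_pos: [0.5149, 0.2215, 0.1089]
eef_rot: [0.126, 0.992, 0.0, 0.0]
contact_force: [0.9, 3.8, 2.6]
opening: 0.338
finger_force: 60.0
```

```bash
python3 - <<'E'
from h import *
to((.514,.2175,.109),75.6)
E
```

```text
clk 7.8 pos [0.5149 0.2215 0.1089] F [0.9 3.8 2.6] M [ 0.83 -0.07 -0.06] open 0.338 tilt [ 0.     0.001 -1.   ] q7 0.6
tool y ang 75.52
cm [-0.01 -0.41 -0.01]
rz -0.001
```

Call:
{"fn": "send_rows", "kwargs": {
  "motion": [
    {"x": 0,"y": 0,"z": 0,"rx": 0,"ry": 0,"rz": -0.12,"jaw": 2},
    {"x": 0,"y": 0,"z": 0,"rx": 0,"ry": 0,"rz": -0.12,"jaw": 2},
    {"x": 0,"y": 0,"z": 0,"rx": 0,"ry": 0,"rz": -0.1,"jaw": 2},
    {"x": 0,"y": 0,"z": 0,"rx": 0,"ry": 0,"rz": 0,"jaw": 2},
    {"x": 0,"y": 0,"z": 0,"rx": 0,"ry": 0,"rz": 0,"jaw": 2}
  ]
}}

```text
clock: 8.3
tool_pos: [0.5147, 0.2201, 0.1089]
eef_rot: [-0.044, 0.999, -0.001, -0.0]
contact_force: [0.7, 1.3, 4.6]
opening: 0.337
finger_force: 60.0
```

```bash
python3 - <<'E'
from h import *
to((.514,.2175,.109),75.6)
t=snap('top','t2')['img'][:,:,::-1]
E
```

```text
clk 8.3 pos [0.5147 0.2201 0.1089] F [0.7 1.3 4.6] M [0.33 0.05 0.27] open 0.337 tilt [-0.    -0.001 -1.   ] q7 0.82
tool y ang 94.99
cm [ 0.09 -0.26 -0.01]
rz 0.338
```

The opening stayed at 30 mm through the 19° turn, so the post turned with the jaws. Next I'll swing back the other way while rising slowly.

Call:
{"fn": "send_rows", "kwargs": {
  "motion": [
    {"x": 0,"y": 0,"z": 0,"rx": 0,"ry": 0,"rz": 0.13,"jaw": 2},
    {"x": 0,"y": 0,"z": -0.05,"rx": 0,"ry": 0,"rz": 0.13,"jaw": 2},
    {"x": 0,"y": 0,"z": -0.05,"rx": 0,"ry": 0,"rz": 0.13,"jaw": 2},
    {"x": 0,"y": 0,"z": -0.05,"rx": 0,"ry": 0,"rz": 0.13,"jaw": 2},
    {"x": 0,"y": 0,"z": 0,"rx": 0,"ry": 0,"rz": 0.13,"jaw": 2}
  ]
}}

```text
clock: 8.85
tool_pos: [0.5151, 0.2216, 0.1093]
eef_rot: [0.279, 0.96, 0.0, 0.0]
contact_force: [2.7, 3.7, -7.0]
opening: 0.336
finger_force: 60.1
```

```bash
python3 - <<'E'
from h import *
to((.515,.2205,.109),75.6)
E
```

```text
clk 8.85 pos [0.5151 0.2216 0.1093] F [ 2.7  3.7 -7. ] M [ 0.98 -0.7   0.58] open 0.336 tilt [ 0.001  0.    -1.   ] q7 0.4
tool y ang 57.56
cm [-0.05 -0.1   0.03]
rz -0.315
```

The stiffness is about 10 N/mm and the pull is 7 N. I'll keep swinging at about 0.5–0.6 mm of rise per row.

Call:
{"fn": "send_rows", "kwargs": {
  "motion": [
    {"x": 0,"y": 0,"z": 0,"rx": 0,"ry": 0,"rz": -0.14,"jaw": 2},
    {"x": 0,"y": 0,"z": -0.05,"rx": 0,"ry": 0,"rz": -0.14,"jaw": 2},
    {"x": 0,"y": 0,"z": -0.05,"rx": 0,"ry": 0,"rz": -0.14,"jaw": 2},
    {"x": 0,"y": 0,"z": -0.05,"rx": 0,"ry": 0,"rz": -0.14,"jaw": 2},
    {"x": 0,"y": 0,"z": -0.05,"rx": 0,"ry": 0,"rz": -0.14,"jaw": 2}
  ]
}}

```text
clock: 9.35
tool_pos: [0.5142, 0.2203, 0.1103]
eef_rot: [-0.07, 0.998, -0.0, -0.001]
contact_force: [2.0, 2.9, -13.6]
opening: 0.332
finger_force: 60.1
```

Call:
{"fn": "send_rows", "kwargs": {
  "motion": [
    {"x": 0,"y": 0,"z": 0,"rx": 0,"ry": 0,"rz": 0.14,"jaw": 2},
    {"x": 0,"y": 0,"z": -0.05,"rx": 0,"ry": 0,"rz": 0.14,"jaw": 2},
    {"x": 0,"y": 0,"z": -0.05,"rx": 0,"ry": 0,"rz": 0.14,"jaw": 2},
    {"x": 0,"y": 0,"z": -0.05,"rx": 0,"ry": 0,"rz": 0.14,"jaw": 2},
    {"x": 0,"y": 0,"z": -0.05,"rx": 0,"ry": 0,"rz": 0.14,"jaw": 2}
  ]
}}

```text
clock: 9.85
tool_pos: [0.5148, 0.2216, 0.112]
eef_rot: [0.28, 0.96, 0.0, -0.0]
contact_force: [5.0, 3.9, -18.2]
opening: 0.337
finger_force: 60.1
```

```bash
python3 - <<'E'
from h import *
to((.515,.2205,.109),75.6)
E
```

```text
clk 9.85 pos [0.5148 0.2216 0.112 ] F [  5.    3.9 -18.2] M [ 1.21 -1.18  0.54] open 0.337 tilt [-0.  0. -1.] q7 0.39
tool y ang 57.54
cm [-0.08 -0.08  0.3 ]
rz -0.315
```

The pull is 18 N, which is too high, so I'll swing without rising to let it relax.

Call:
{"fn": "send_rows", "kwargs": {
  "motion": [
    {"x": 0,"y": 0,"z": 0.06,"rx": 0,"ry": 0,"rz": -0.14,"jaw": 2},
    {"x": 0,"y": 0,"z": 0,"rx": 0,"ry": 0,"rz": -0.14,"jaw": 2},
    {"x": 0,"y": 0,"z": 0,"rx": 0,"ry": 0,"rz": -0.14,"jaw": 2},
    {"x": 0,"y": 0,"z": 0,"rx": 0,"ry": 0,"rz": -0.14,"jaw": 2},
    {"x": 0,"y": 0,"z": 0,"rx": 0,"ry": 0,"rz": -0.14,"jaw": 2}
  ]
}}

```text
clock: 10.35
tool_pos: [0.5144, 0.2202, 0.1125]
eef_rot: [-0.07, 0.998, -0.001, -0.001]
contact_force: [1.3, 2.5, -4.8]
opening: 0.336
finger_force: 60.1
```

```bash
python3 - <<'E'
from h import *
to((.515,.2205,.109),75.6)
s=snap('scene','s2')
c=cv2.resize(s['img'][150:270,290:420,::-1],None,fx=4.6,fy=4.6,interpolation=cv2.INTER_CUBIC); cv2.imwrite('pics/c3.png',c)
E
```

```text
clk 10.35 pos [0.5144 0.2202 0.1125] F [ 1.3  2.5 -4.8] M [ 0.7  -0.37 -0.52] open 0.336 tilt [-0.002 -0.001 -1.   ] q7 0.85
tool y ang 97.99
cm [-0.07  0.02  0.35]
rz 0.391
```

View pics/c3.png

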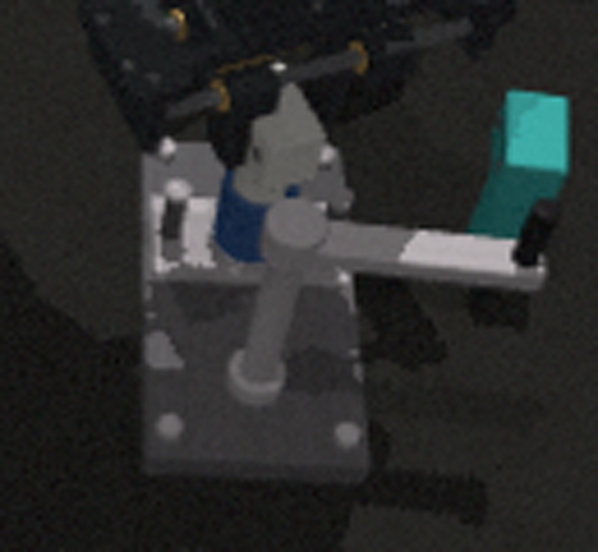

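The post (pale head) is turning with the jaws, the keeper is well aside, and the pull has relaxed to 5 N with 3.6 mm of rise. I'll continue at about 1.7 mm per swing.

Call:
{"fn": "send_rows", "kwargs": {
  "motion": [
    {"x": 0,"y": 0,"z": 0,"rx": 0,"ry": 0,"rz": 0.15,"jaw": 2},
    {"x": 0,"y": 0,"z": -0.05,"rx": 0,"ry": 0,"rz": 0.15,"jaw": 2},
    {"x": 0,"y": 0,"z": -0.05,"rx": 0,"ry": 0,"rz": 0.15,"jaw": 2},
    {"x": 0,"y": 0,"z": -0.05,"rx": 0,"ry": 0,"rz": 0.15,"jaw": 2},
    {"x": 0,"y": 0,"z": -0.02,"rx": 0,"ry": 0,"rz": 0.15,"jaw": 2}
  ]
}}

```text
clock: 10.9
tool_pos: [0.5149, 0.2217, 0.1138]
eef_rot: [0.305, 0.952, 0.0, 0.0]
contact_force: [3.5, 4.9, -14.4]
opening: 0.336
finger_force: 60.1
```

Call:
{"fn": "send_rows", "kwargs": {
  "motion": [
    {"x": 0,"y": 0,"z": 0,"rx": 0,"ry": 0,"rz": -0.15,"jaw": 2},
    {"x": 0,"y": 0,"z": -0.05,"rx": 0,"ry": 0,"rz": -0.15,"jaw": 2},
    {"x": 0,"y": 0,"z": -0.05,"rx": 0,"ry": 0,"rz": -0.15,"jaw": 2},
    {"x": 0,"y": 0,"z": -0.05,"rx": 0,"ry": 0,"rz": -0.15,"jaw": 2},
    {"x": 0,"y": 0,"z": 0,"rx": 0,"ry": 0,"rz": -0.15,"jaw": 2}
  ]
}}

```text
clock: 11.4
tool_pos: [0.5143, 0.2202, 0.1152]
eef_rot: [-0.069, 0.998, -0.001, -0.001]
contact_force: [2.0, 2.7, -9.2]
opening: 0.337
finger_force: 60.1
```

Call:
{"fn": "send_rows", "kwargs": {
  "motion": [
    {"x": 0,"y": 0,"z": 0,"rx": 0,"ry": 0,"rz": 0.15,"jaw": 2},
    {"x": 0,"y": 0,"z": -0.05,"rx": 0,"ry": 0,"rz": 0.15,"jaw": 2},
    {"x": 0,"y": 0,"z": -0.05,"rx": 0,"ry": 0,"rz": 0.15,"jaw": 2},
    {"x": 0,"y": 0,"z": -0.05,"rx": 0,"ry": 0,"rz": 0.15,"jaw": 2},
    {"x": 0,"y": 0,"z": 0,"rx": 0,"ry": 0,"rz": 0.15,"jaw": 2}
  ]
}}

```text
clock: 11.9
tool_pos: [0.5149, 0.2217, 0.1168]
eef_rot: [0.305, 0.952, 0.0, -0.0]
contact_force: [3.7, 4.0, -13.4]
opening: 0.337
finger_force: 60.1
```

Call:
{"fn": "send_rows", "kwargs": {
  "motion": [
    {"x": 0,"y": 0,"z": 0,"rx": 0,"ry": 0,"rz": -0.15,"jaw": 2},
    {"x": 0,"y": 0,"z": -0.05,"rx": 0,"ry": 0,"rz": -0.15,"jaw": 2},
    {"x": 0,"y": 0,"z": -0.05,"rx": 0,"ry": 0,"rz": -0.15,"jaw": 2},
    {"x": 0,"y": 0,"z": -0.05,"rx": 0,"ry": 0,"rz": -0.15,"jaw": 2},
    {"x": 0,"y": 0,"z": 0,"rx": 0,"ry": 0,"rz": -0.15,"jaw": 2}
  ]
}}

```text
clock: 12.4
tool_pos: [0.5143, 0.2202, 0.1183]
eef_rot: [-0.069, 0.998, -0.001, -0.001]
contact_force: [2.2, 1.6, -8.0]
opening: 0.335
finger_force: 60.1
```

Call:
{"fn": "send_rows", "kwargs": {
  "motion": [
    {"x": 0,"y": 0,"z": 0,"rx": 0,"ry": 0,"rz": 0.15,"jaw": 2},
    {"x": 0,"y": 0,"z": -0.04,"rx": 0,"ry": 0,"rz": 0.15,"jaw": 2},
    {"x": 0,"y": 0,"z": -0.05,"rx": 0,"ry": 0,"rz": 0.15,"jaw": 2},
    {"x": 0,"y": 0,"z": -0.05,"rx": 0,"ry": 0,"rz": 0.15,"jaw": 2},
    {"x": 0,"y": 0,"z": 0,"rx": 0,"ry": 0,"rz": 0.15,"jaw": 2}
  ]
}}

```text
clock: 12.9
tool_pos: [0.5149, 0.2217, 0.1199]
eef_rot: [0.305, 0.952, 0.0, 0.0]
contact_force: [3.0, 3.4, -11.2]
opening: 0.333
finger_force: 60.1
```

Call:
{"fn": "send_rows", "kwargs": {
  "motion": [
    {"x": 0,"y": 0,"z": 0,"rx": 0,"ry": 0,"rz": -0.15,"jaw": 2},
    {"x": 0,"y": 0,"z": -0.04,"rx": 0,"ry": 0,"rz": -0.15,"jaw": 2},
    {"x": 0,"y": 0,"z": -0.05,"rx": 0,"ry": 0,"rz": -0.15,"jaw": 2},
    {"x": 0,"y": 0,"z": -0.05,"rx": 0,"ry": 0,"rz": -0.15,"jaw": 2},
    {"x": 0,"y": 0,"z": 0,"rx": 0,"ry": 0,"rz": -0.15,"jaw": 2}
  ]
}}

```text
clock: 13.4
tool_pos: [0.5143, 0.2203, 0.1213]
eef_rot: [-0.069, 0.998, -0.001, -0.001]
contact_force: [1.2, 1.6, -6.9]
opening: 0.334
finger_force: 60.1
```

Call:
{"fn": "send_rows", "kwargs": {
  "motion": [
    {"x": 0,"y": 0,"z": -0.02,"rx": 0,"ry": 0,"rz": 0.15,"jaw": 2},
    {"x": 0,"y": 0,"z": -0.05,"rx": 0,"ry": 0,"rz": 0.15,"jaw": 2},
    {"x": 0,"y": 0,"z": -0.05,"rx": 0,"ry": 0,"rz": 0.15,"jaw": 2},
    {"x": 0,"y": 0,"z": -0.05,"rx": 0,"ry": 0,"rz": 0.15,"jaw": 2},
    {"x": 0,"y": 0,"z": 0,"rx": 0,"ry": 0,"rz": 0.15,"jaw": 2}
  ]
}}

```text
clock: 13.9
tool_pos: [0.515, 0.2216, 0.123]
eef_rot: [0.305, 0.952, 0.0, 0.0]
contact_force: [3.7, 3.1, -11.0]
opening: 0.335
finger_force: 60.0
```

Call:
{"fn": "send_rows", "kwargs": {
  "motion": [
    {"x": 0,"y": 0,"z": 0,"rx": 0,"ry": 0,"rz": -0.15,"jaw": 2},
    {"x": 0,"y": 0,"z": -0.05,"rx": 0,"ry": 0,"rz": -0.15,"jaw": 2},
    {"x": 0,"y": 0,"z": -0.05,"rx": 0,"ry": 0,"rz": -0.15,"jaw": 2},
    {"x": 0,"y": 0,"z": -0.05,"rx": 0,"ry": 0,"rz": -0.15,"jaw": 2},
    {"x": 0,"y": 0,"z": 0,"rx": 0,"ry": 0,"rz": -0.15,"jaw": 2}
  ]
}}

```text
clock: 14.4
tool_pos: [0.5143, 0.2204, 0.1245]
eef_rot: [-0.07, 0.998, -0.001, -0.001]
contact_force: [0.7, 1.5, -7.1]
opening: 0.338
finger_force: 60.0
```

Call:
{"fn": "send_rows", "kwargs": {
  "motion": [
    {"x": 0,"y": 0,"z": 0,"rx": 0,"ry": 0,"rz": 0.15,"jaw": 2},
    {"x": 0,"y": 0,"z": -0.05,"rx": 0,"ry": 0,"rz": 0.15,"jaw": 2},
    {"x": 0,"y": 0,"z": -0.05,"rx": 0,"ry": 0,"rz": 0.15,"jaw": 2},
    {"x": 0,"y": 0,"z": -0.05,"rx": 0,"ry": 0,"rz": 0.15,"jaw": 2},
    {"x": 0,"y": 0,"z": 0,"rx": 0,"ry": 0,"rz": 0.15,"jaw": 2}
  ]
}}

```text
clock: 14.9
tool_pos: [0.5152, 0.2217, 0.1263]
eef_rot: [0.305, 0.952, 0.0, 0.0]
contact_force: [3.8, 3.5, -8.3]
opening: 0.333
finger_force: 60.0
```

Call:
{"fn": "send_rows", "kwargs": {
  "motion": [
    {"x": 0,"y": 0,"z": 0,"rx": 0,"ry": 0,"rz": -0.15,"jaw": 2},
    {"x": 0,"y": 0,"z": -0.05,"rx": 0,"ry": 0,"rz": -0.15,"jaw": 2},
    {"x": 0,"y": 0,"z": -0.05,"rx": 0,"ry": 0,"rz": -0.15,"jaw": 2},
    {"x": 0,"y": 0,"z": -0.05,"rx": 0,"ry": 0,"rz": -0.15,"jaw": 2},
    {"x": 0,"y": 0,"z": 0,"rx": 0,"ry": 0,"rz": -0.15,"jaw": 2}
  ]
}}

```text
clock: 15.4
tool_pos: [0.5145, 0.2205, 0.1278]
eef_rot: [-0.07, 0.998, -0.0, -0.001]
contact_force: [0.9, 2.6, -4.6]
opening: 0.333
finger_force: 60.0
```

```bash
python3 - <<'E'
from h import *
to((.515,.2205,.135),75.6)
E
```

```text
clk 15.4 pos [0.5145 0.2205 0.1278] F [ 0.9  2.6 -4.6] M [ 0.76 -0.19 -0.11] open 0.333 tilt [-0.001 -0.001 -1.   ] q7 0.85
tool y ang 97.98
cm [-0.05 -0.01 -0.72]
rz 0.391
```

Call:
{"fn": "send_rows", "kwargs": {
  "motion": [
    {"x": 0,"y": 0,"z": -0.02,"rx": 0,"ry": 0,"rz": 0.15,"jaw": 2},
    {"x": 0,"y": 0,"z": -0.05,"rx": 0,"ry": 0,"rz": 0.15,"jaw": 2},
    {"x": 0,"y": 0,"z": -0.05,"rx": 0,"ry": 0,"rz": 0.15,"jaw": 2},
    {"x": 0,"y": 0,"z": -0.05,"rx": 0,"ry": 0,"rz": 0.15,"jaw": 2},
    {"x": 0,"y": 0,"z": -0.02,"rx": 0,"ry": 0,"rz": 0.15,"jaw": 2}
  ]
}}

```text
clock: 15.9
tool_pos: [0.5151, 0.2219, 0.1298]
eef_rot: [0.306, 0.952, 0.001, 0.0]
contact_force: [2.1, 3.7, -7.1]
opening: 0.335
finger_force: 60.0
```

Call:
{"fn": "send_rows", "kwargs": {
  "motion": [
    {"x": 0,"y": 0,"z": 0,"rx": 0,"ry": 0,"rz": -0.15,"jaw": 2},
    {"x": 0,"y": 0,"z": -0.06,"rx": 0,"ry": 0,"rz": -0.15,"jaw": 2},
    {"x": 0,"y": 0,"z": -0.06,"rx": 0,"ry": 0,"rz": -0.15,"jaw": 2},
    {"x": 0,"y": 0,"z": -0.06,"rx": 0,"ry": 0,"rz": -0.15,"jaw": 2},
    {"x": 0,"y": 0,"z": 0,"rx": 0,"ry": 0,"rz": -0.15,"jaw": 2}
  ]
}}

```text
clock: 16.4
tool_pos: [0.5144, 0.2202, 0.132]
eef_rot: [-0.07, 0.998, -0.001, -0.001]
contact_force: [1.0, 1.4, -2.7]
opening: 0.337
finger_force: 60.0
```

Call:
{"fn": "send_rows", "kwargs": {
  "motion": [
    {"x": 0,"y": 0,"z": -0.03,"rx": 0,"ry": 0,"rz": 0.15,"jaw": 2},
    {"x": 0,"y": 0,"z": -0.06,"rx": 0,"ry": 0,"rz": 0.15,"jaw": 2},
    {"x": 0,"y": 0,"z": -0.06,"rx": 0,"ry": 0,"rz": 0.15,"jaw": 2},
    {"x": 0,"y": 0,"z": 0,"rx": 0,"ry": 0,"rz": 0,"jaw": 2},
    {"x": 0,"y": 0,"z": 0,"rx": 0,"ry": 0,"rz": 0,"jaw": 2}
  ]
}}

```text
clock: 16.9
tool_pos: [0.5145, 0.2211, 0.1337]
eef_rot: [0.155, 0.988, -0.0, -0.0]
contact_force: [0.5, 1.8, -2.8]
opening: 0.334
finger_force: 60.0
```

```bash
python3 - <<'E'
from h import *
to((.515,.2205,.135),75.6)
E
```

```text
clk 16.9 pos [0.5145 0.2211 0.1337] F [ 0.5  1.8 -2.8] M [ 0.65 -0.3  -0.03] open 0.334 tilt [-0.    -0.001 -1.   ] q7 0.54
tool y ang 72.21
cm [-0.06 -0.04 -0.13]
rz -0.059
```

Only the post's weight (2.8 N) remains, so it is free. I'll lift it, slowly at first.

Call:
{"fn": "send_rows", "kwargs": {
  "motion": [
    {"x": 0,"y": 0,"z": -0.2,"rx": 0,"ry": 0,"rz": 0,"jaw": 2},
    {"x": 0,"y": 0,"z": -0.2,"rx": 0,"ry": 0,"rz": 0,"jaw": 2},
    {"x": 0,"y": 0,"z": -0.3,"rx": 0,"ry": 0,"rz": 0,"jaw": 2},
    {"x": 0,"y": 0,"z": -0.4,"rx": 0,"ry": 0,"rz": 0,"jaw": 2},
    {"x": 0,"y": 0,"z": -0.4,"rx": 0,"ry": 0,"rz": 0,"jaw": 2}
  ]
}}

```text
clock: 17.4
tool_pos: [0.5146, 0.2209, 0.1494]
eef_rot: [0.156, 0.988, -0.0, -0.0]
contact_force: [0.5, 1.4, -3.5]
opening: 0.337
finger_force: 60.0
```

Call:
{"fn": "send_rows", "kwargs": {
  "motion": [
    {"x": 0,"y": 0,"z": -1,"rx": 0,"ry": 0,"rz": 0,"jaw": 2},
    {"x": 0,"y": 0,"z": -1.5,"rx": 0,"ry": 0,"rz": 0,"jaw": 2},
    {"x": 0,"y": 0,"z": -1.5,"rx": 0,"ry": 0,"rz": 0,"jaw": 2},
    {"x": 0,"y": 0,"z": -2,"rx": 0,"ry": 0,"rz": 0,"jaw": 2},
    {"x": 0,"y": 0,"z": -2,"rx": 0,"ry": 0,"rz": 0,"jaw": 2}
  ]
}}

```text
clock: 17.9
tool_pos: [0.5138, 0.2196, 0.2301]
eef_rot: [0.156, 0.988, -0.001, -0.001]
contact_force: [0.2, -0.2, -2.9]
opening: 0.335
finger_force: 60.0
```

Call:
{"fn": "send_rows", "kwargs": {
  "motion": [
    {"x": 0,"y": 0,"z": -1.5,"rx": 0,"ry": 0,"rz": 0,"jaw": 2},
    {"x": 0,"y": 0,"z": -1.5,"rx": 0,"ry": 0,"rz": 0,"jaw": 2},
    {"x": 0,"y": 0,"z": -1.5,"rx": 0,"ry": 0,"rz": 0,"jaw": 2},
    {"x": 0,"y": 0,"z": -1,"rx": 0,"ry": 0,"rz": 0,"jaw": 2},
    {"x": 0,"y": 0,"z": 0,"rx": 0,"ry": 0,"rz": 0,"jaw": 2}
  ]
}}

```text
clock: 18.4
tool_pos: [0.515, 0.2207, 0.2855]
eef_rot: [0.156, 0.988, 0.0, 0.001]
contact_force: [0.4, -0.8, -3.3]
opening: 0.334
finger_force: 60.0
```

```bash
python3 - <<'E'
from h import *
to((.535,-.25,.285),90)
E
```

```text
clk 18.4 pos [0.515  0.2207 0.2855] F [ 0.4 -0.8 -3.3] M [ 0.02  0.04 -0.02] open 0.334 tilt [ 0.002  0.    -1.   ] q7 0.61
tool y ang 72.04
cm [-16.41 -44.16   0.05]
rz -0.313
```

Call:
{"fn": "send_rows", "kwargs": {
  "motion": [
    {"x": -0.7,"y": -2,"z": 0,"rx": 0,"ry": 0,"rz": 0,"jaw": 2},
    {"x": -1.2,"y": -3.2,"z": 0,"rx": 0,"ry": 0,"rz": 0,"jaw": 2},
    {"x": -1.2,"y": -3.2,"z": 0,"rx": 0,"ry": 0,"rz": 0,"jaw": 2},
    {"x": -1.2,"y": -3.2,"z": 0,"rx": 0,"ry": 0,"rz": 0,"jaw": 2},
    {"x": -1.2,"y": -3.2,"z": 0,"rx": 0,"ry": 0,"rz": 0,"jaw": 2}
  ]
}}

```text
clock: 18.9
tool_pos: [0.5206, 0.0616, 0.2833]
eef_rot: [0.156, 0.988, -0.001, -0.001]
contact_force: [0.0, -0.7, -3.5]
opening: 0.335
finger_force: 60.0
```

Call:
{"fn": "send_rows", "kwargs": {
  "motion": [
    {"x": -1.2,"y": -3.2,"z": 0,"rx": 0,"ry": 0,"rz": 0,"jaw": 2},
    {"x": -1.2,"y": -3.2,"z": 0,"rx": 0,"ry": 0,"rz": 0,"jaw": 2},
    {"x": -1.2,"y": -3.2,"z": 0,"rx": 0,"ry": 0,"rz": 0,"jaw": 2},
    {"x": -1.2,"y": -3.2,"z": 0,"rx": 0,"ry": 0,"rz": 0,"jaw": 2},
    {"x": -1.2,"y": -3.2,"z": 0,"rx": 0,"ry": 0,"rz": 0,"jaw": 2}
  ]
}}

```text
clock: 19.4
tool_pos: [0.5283, -0.1088, 0.2832]
eef_rot: [0.156, 0.988, -0.0, -0.001]
contact_force: [0.1, 0.1, -3.1]
opening: 0.332
finger_force: 60.0
```

Call:
{"fn": "send_rows", "kwargs": {
  "motion": [
    {"x": -1.2,"y": -3.2,"z": 0,"rx": 0,"ry": 0,"rz": 0,"jaw": 2},
    {"x": -1.2,"y": -3.2,"z": 0,"rx": 0,"ry": 0,"rz": 0,"jaw": 2},
    {"x": -1.2,"y": -3,"z": 0,"rx": 0,"ry": 0,"rz": 0,"jaw": 2},
    {"x": -1.0,"y": -2,"z": 0,"rx": 0,"ry": 0,"rz": 0,"jaw": 2},
    {"x": -0.5,"y": -1,"z": 0,"rx": 0,"ry": 0,"rz": 0,"jaw": 2}
  ]
}}

```text
clock: 19.9
tool_pos: [0.5385, -0.2439, 0.2829]
eef_rot: [0.158, 0.988, -0.001, -0.001]
contact_force: [-0.6, 0.5, -3.1]
opening: 0.333
finger_force: 60.0
```

```bash
python3 - <<'E'
from h import *
to((.535,-.25,.084))
s=snap('scene','s3')
cv2.imwrite('pics/c4.png',cv2.resize(s['img'][:,:,::-1],(800,600)))
E
```

```text
clk 19.9 pos [ 0.5385 -0.2439  0.2829] F [-0.6  0.5 -3.1] M [ 0.03  0.01 -0.  ] open 0.333 tilt [-0.003 -0.001 -1.   ] q7 1.43
tool y ang 71.87
cm [ 0.1  -0.66 19.9 ]
```

View pics/c4.png

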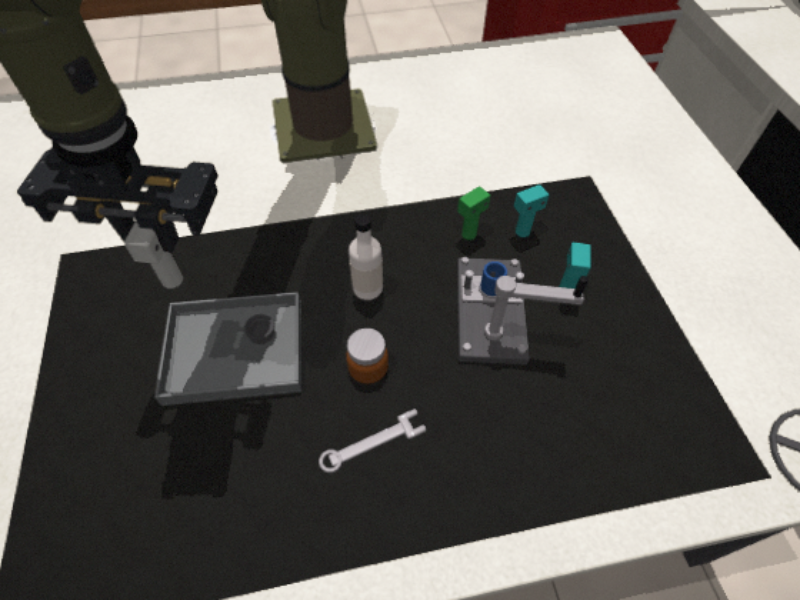

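The post hangs from the gripper over the tray's left side, with its foot at about (172,280). The cup is at (260,325), the tube (494,275) is empty and down, and the keeper is aside. I'll check the lean by projection while going down.

```bash
python3 - <<'E'
from h import *
s=load('s3'); print((proj(s,[(.5385,-.244,.204),(.5385,-.244,.269),(.5385,-.244,.304)])/0.7).round(0))
E
```

```text
[[173. 278.]
 [155. 246.]
 [144. 226.]]
```

Call:
{"fn": "send_rows", "kwargs": {
  "motion": [
    {"x": 0,"y": -0.4,"z": 2,"rx": 0,"ry": 0,"rz": 0,"jaw": 2},
    {"x": 0,"y": 0,"z": 3,"rx": 0,"ry": 0,"rz": 0,"jaw": 2},
    {"x": 0,"y": 0,"z": 3,"rx": 0,"ry": 0,"rz": 0,"jaw": 2},
    {"x": 0,"y": 0,"z": 3,"rx": 0,"ry": 0,"rz": 0,"jaw": 2},
    {"x": 0,"y": 0,"z": 2,"rx": 0,"ry": 0,"rz": 0,"jaw": 2}
  ]
}}

```text
clock: 20.45
tool_pos: [0.5375, -0.2422, 0.1518]
eef_rot: [0.155, 0.988, 0.001, -0.002]
contact_force: [-0.7, 0.1, -2.8]
opening: 0.333
finger_force: 60.0
```

Call:
{"fn": "send_rows", "kwargs": {
  "motion": [
    {"x": 0,"y": 0,"z": 2,"rx": 0,"ry": 0,"rz": 0,"jaw": 2},
    {"x": 0,"y": 0,"z": 1.5,"rx": 0,"ry": 0,"rz": 0,"jaw": 2},
    {"x": 0,"y": 0,"z": 1.0,"rx": 0,"ry": 0,"rz": 0,"jaw": 2},
    {"x": 0,"y": 0,"z": 0.5,"rx": 0,"ry": 0,"rz": 0,"jaw": 2},
    {"x": 0,"y": 0,"z": 0,"rx": 0,"ry": 0,"rz": 0,"jaw": 2}
  ]
}}

```text
clock: 20.95
tool_pos: [0.5384, -0.244, 0.1037]
eef_rot: [0.155, 0.988, 0.0, -0.0]
contact_force: [0.2, -0.5, -2.4]
opening: 0.34
finger_force: 60.0
```

```bash
python3 - <<'E'
from h import *
to((.537,-.25,.084))
s=snap('scene','s4')
cv2.imwrite('pics/c5.png',cv2.resize(s['img'][140:300,60:260,::-1],None,fx=3.7,fy=3.7,interpolation=cv2.INTER_CUBIC))
E
```

```text
clk 20.95 pos [ 0.5384 -0.244   0.1037] F [ 0.2 -0.5 -2.4] M [-0.02 -0.01  0.03] open 0.34 tilt [-0.001  0.001 -1.   ] q7 1.36
tool y ang 72.12
cm [-0.05 -0.62  1.97]
```

View pics/c5.png

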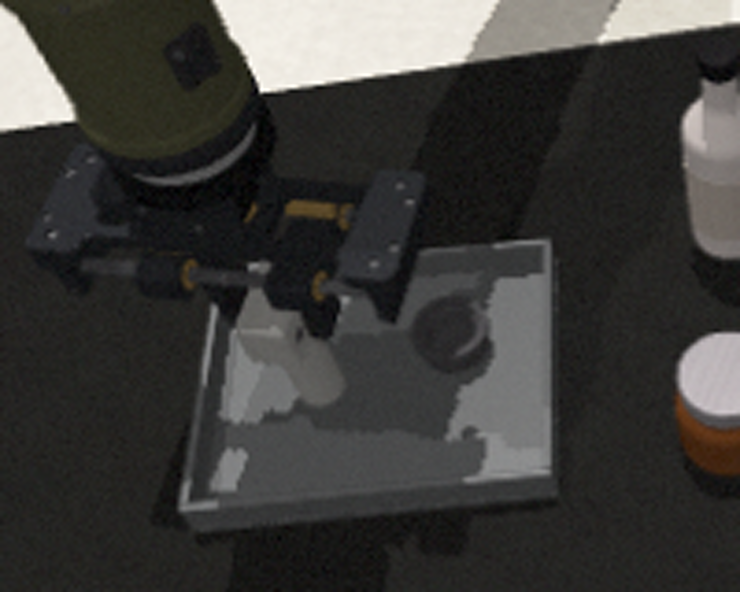

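The lean matches the projection of a vertical, so the post is upright. Its foot is at (320,390), over the open tray floor and well clear of the cup (450,335). Now I'll lower it slowly until it touches.

Call:
{"fn": "send_rows", "kwargs": {
  "motion": [
    {"x": 0,"y": 0,"z": 0.4,"rx": 0,"ry": 0,"rz": 0,"jaw": 2},
    {"x": 0,"y": 0,"z": 0.4,"rx": 0,"ry": 0,"rz": 0,"jaw": 2},
    {"x": 0,"y": 0,"z": 0.4,"rx": 0,"ry": 0,"rz": 0,"jaw": 2},
    {"x": 0,"y": 0,"z": 0.3,"rx": 0,"ry": 0,"rz": 0,"jaw": 2},
    {"x": 0,"y": 0,"z": 0.1,"rx": 0,"ry": 0,"rz": 0,"jaw": 2}
  ]
}}

```text
clock: 21.5
tool_pos: [0.5383, -0.2447, 0.0876]
eef_rot: [0.156, 0.988, 0.0, -0.0]
contact_force: [-0.3, -0.0, -2.7]
opening: 0.336
finger_force: 60.0
```

Call:
{"fn": "send_rows", "kwargs": {
  "motion": [
    {"x": 0,"y": 0,"z": 0.1,"rx": 0,"ry": 0,"rz": 0,"jaw": 2},
    {"x": 0,"y": 0,"z": 0.1,"rx": 0,"ry": 0,"rz": 0,"jaw": 2},
    {"x": 0,"y": 0,"z": 0.1,"rx": 0,"ry": 0,"rz": 0,"jaw": 2},
    {"x": 0,"y": 0,"z": 0.05,"rx": 0,"ry": 0,"rz": 0,"jaw": 2},
    {"x": 0,"y": 0,"z": 0,"rx": 0,"ry": 0,"rz": 0,"jaw": 2}
  ]
}}

```text
clock: 22.0
tool_pos: [0.5385, -0.2447, 0.0844]
eef_rot: [0.156, 0.988, 0.0, -0.0]
contact_force: [-0.2, -0.5, -2.7]
opening: 0.333
finger_force: 60.0
```

Call:
{"fn": "send_rows", "kwargs": {
  "motion": [
    {"x": 0,"y": 0,"z": 0.05,"rx": 0,"ry": 0,"rz": 0,"jaw": 2},
    {"x": 0,"y": 0,"z": 0.05,"rx": 0,"ry": 0,"rz": 0,"jaw": 2},
    {"x": 0,"y": 0,"z": 0.05,"rx": 0,"ry": 0,"rz": 0,"jaw": 2},
    {"x": 0,"y": 0,"z": 0,"rx": 0,"ry": 0,"rz": 0,"jaw": 2},
    {"x": 0,"y": 0,"z": 0,"rx": 0,"ry": 0,"rz": 0,"jaw": 2}
  ]
}}

```text
clock: 22.5
tool_pos: [0.5387, -0.2448, 0.0839]
eef_rot: [0.156, 0.988, -0.0, 0.0]
contact_force: [-2.2, 1.6, 5.8]
opening: 0.336
finger_force: 60.0
```

Contact at +5.8 N, so the foot is on the floor. I'll release gently.

Call:
{"fn": "send_rows", "kwargs": {
  "grip_force": 5,
  "motion": [
    {"x": 0,"y": 0,"z": -0.03,"rx": 0,"ry": 0,"rz": 0,"jaw": 2},
    {"x": 0,"y": 0,"z": -0.03,"rx": 0,"ry": 0,"rz": 0,"jaw": 2.8},
    {"x": 0,"y": 0,"z": 0,"rx": 0,"ry": 0,"rz": 0,"jaw": 3.2},
    {"x": 0,"y": 0,"z": 0,"rx": 0,"ry": 0,"rz": 0,"jaw": 3.8},
    {"x": 0,"y": 0,"z": 0,"rx": 0,"ry": 0,"rz": 0,"jaw": 5}
  ]
}}

```text
clock: 23.0
tool_pos: [0.5386, -0.2448, 0.0834]
eef_rot: [0.156, 0.988, 0.0, -0.0]
contact_force: [0.3, 0.2, 0.1]
opening: 0.497
finger_force: 0.0
```

Call:
{"fn": "send_rows", "kwargs": {
  "motion": [
    {"x": 0,"y": 0,"z": 0,"rx": 0,"ry": 0,"rz": 0,"jaw": 6},
    {"x": 0,"y": 0,"z": 0,"rx": 0,"ry": 0,"rz": 0,"jaw": 6},
    {"x": 0,"y": 0,"z": 0,"rx": 0,"ry": 0,"rz": 0,"jaw": 6},
    {"x": 0,"y": 0,"z": 0,"rx": 0,"ry": 0,"rz": 0,"jaw": 6},
    {"x": 0,"y": 0,"z": 0,"rx": 0,"ry": 0,"rz": 0,"jaw": 6}
  ]
}}

```text
clock: 23.5
tool_pos: [0.5385, -0.2447, 0.0836]
eef_rot: [0.156, 0.988, 0.0, -0.0]
contact_force: [0.3, 0.4, 0.4]
opening: 0.681
finger_force: 0.0
```

Call:
{"fn": "send_rows", "kwargs": {
  "motion": [
    {"x": 0,"y": 0,"z": -1,"rx": 0,"ry": 0,"rz": 0,"jaw": 6},
    {"x": 0,"y": 0,"z": -2,"rx": 0,"ry": 0,"rz": 0,"jaw": 6},
    {"x": 0,"y": 0,"z": -3,"rx": 0,"ry": 0,"rz": 0,"jaw": 6},
    {"x": 0,"y": 0,"z": -3,"rx": 0,"ry": 0,"rz": 0,"jaw": 6},
    {"x": 0,"y": 0,"z": -3,"rx": 0,"ry": 0,"rz": 0,"jaw": 6}
  ]
}}

```text
clock: 24.0
tool_pos: [0.5384, -0.2447, 0.2055]
eef_rot: [0.156, 0.988, 0.0, 0.0]
contact_force: [0.6, -0.3, -0.4]
opening: 0.68
finger_force: 0.0
```

Call:
{"fn": "send_rows", "kwargs": {
  "motion": [
    {"x": 0,"y": 0,"z": -2,"rx": 0,"ry": 0,"rz": 0,"jaw": 6},
    {"x": 0,"y": 0,"z": -1,"rx": 0,"ry": 0,"rz": 0,"jaw": 6},
    {"x": 0,"y": 0,"z": 0,"rx": 0,"ry": 0,"rz": 0,"jaw": 6},
    {"x": 0,"y": 0,"z": 0,"rx": 0,"ry": 0,"rz": 0,"jaw": 6},
    {"x": 0,"y": 0,"z": 0,"rx": 0,"ry": 0,"rz": 0,"jaw": 6}
  ]
}}

```text
clock: 24.5
tool_pos: [0.5377, -0.2445, 0.2323]
eef_rot: [0.156, 0.988, 0.0, -0.001]
contact_force: [0.1, 1.2, -0.2]
opening: 0.68
finger_force: 0.0
```

```bash
python3 - <<'E'
from h import *
to(None)
s=snap('scene','s5')
cv2.imwrite('pics/c6.png',cv2.resize(s['img'][:,:,::-1],(800,600)))
print((proj(s,[(.5387,-.2448,.005),(.5387,-.2448,.07),(.5387,-.2448,.105)])/.7).round(0))
E
```

```text
clk 24.5 pos [ 0.5377 -0.2445  0.2323] F [ 0.1  1.2 -0.2] M [-0.    0.04 -0.  ] open 0.68 tilt [-0.002  0.001 -1.   ] q7 1.42
tool y ang 72.09
[[213. 354.]
 [201. 333.]
 [194. 320.]]
```

View pics/c6.png

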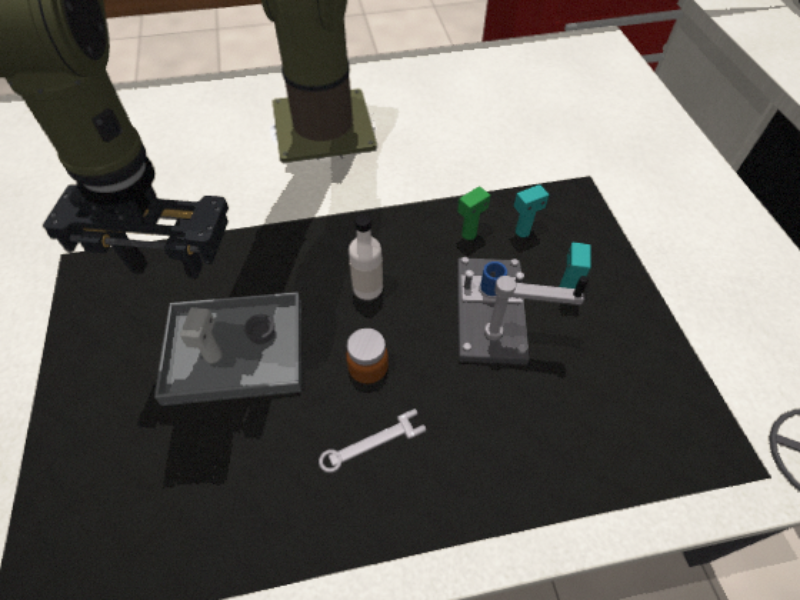

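The post stands upright in the tray, with its head at (196,322) and foot at (213,355), matching the projection of a vertical. The keeper is aside, the tube is down, the bystanders haven't moved, and the gripper is clear.

```bash
python3 -c "
from plant import *
print(finish_job())"
```

```text
the job is handed in; nothing more can be done
None
```

The job is handed in: the keeper is swung about 90° aside, the post was twisted free and stands upright in the parts tray, the tube is back down, and the last picture shows the bystanders where they started; no verdict came back.

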